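# Screen hole-saw slugs on the bar grate

## Robot

A 6-joint arm with a two-finger parallel gripper is mounted at the origin on the work surface. World frame = base frame: x ahead of the robot, y to its left, z up, the work surface at z = 0. Lengths are in m, angles in rad, forces in N, time in s.
With the tool pointing down it reaches from about 0.3 to 0.85 m from the base axis. Payload 5.4 kg.
Tool frame: the origin (TCP) lies at the centre of the arm's flange, where the gripper is bolted on; the fingertips stand 173 mm ahead of it and the grasp point (between the pads) lies 155 mm ahead of it; z points along the fingers, y is the line along which they close (so a half turn about z gives the same grasp; the last joint's range is limited). The gripper opens to 85 mm and grips with 20 to 120 N. Pads are 22 mm wide; open, the fingers measure 114 mm over their backs; the gripper's body (76 mm by 85 mm) begins 54 mm behind the grasp point. The pads swing forward as they close: fully open they stand 13 mm farther back than shut.
Start: joints at [-1.417, 0.158, 1.597, -0, 1.386, -0.21], TCP at [0.205, -0.537, 0.405] pointing down, gripper open.
Joint ranges: [-2.91, 2.91], [-0.94, 2.29], [0.18, 2.7], [-1.29, 4.43], [0.17, 2.64], [-3, 3]. Speed limits (rad/s): [2.57, 2.57, 3.14, 3.14, 3.14, 3.14].

## Interface

Orientations are given as a rotation vector (axis times angle).
In Python, from station import manip gives the robot as it stands.
- The arm moves only by the tool step_arm, never from a script. Its argument "increments" is a list of rows, each an object of numbers: "x", "y", "z": the shift along the tool's x, y, z in cm; "yaw": the turn about the tool's z in rad; "jaw": the finger opening in cm, from 0 to 8.54. A call has 1 to 8 rows; each row shifts and turns the commanded pose from where the row before left it, along the tool's axes as they then stand; what a row does not reach is not made up. A row lasts 1/8 s, in which the tool goes at most 62.5 mm and 10.7 degrees, less where a joint would pass 70% of its speed; a pose out of reach is approached as far as the arm can. A call is refused whole if a number of a shift passes 6.25 or a number of a turn 0.188, either way. A call with a gripper value outside its range is refused whole. The fingers move at their own pace and stop on an object; "squeeze" is the grip in N (left out, the last holds). Time passes only in rows, so rows that do not move let the fingers close. It gives the time, the measured TCP pose, the force, the opening and the grip force at its end, in the units of the state.
- manip.read_state(): the state, without advancing time (a new reading comes with each control period).
- manip.grab_frame(name): name is "scene" or "top"; returns (picture, depth): 384x512x3 uint8, blue, green, red; 384x512 float32, m along the optical axis (not along the pixel's ray), 0 where there is no reading.
- manip.camera_info(name): a dict with "fx", "fy", "cx", "cy" (pixels), "R" (3x3) and "t" (3): a world point X has camera coordinates R X + t. Camera axes: x right, y down, z forward; pixel columns grow to the right and rows downward; lengths in m; the calibration is good to about 2 mm. A picture is of the moment at which its call begins. camera_info takes no time and is no camera call.
- manip.hand_in(): hands the job in; it is judged then, once.
The state is a dict: "time_s": time; "joint_pos": joint angles; "dq": joint speeds; "joint_efforts": joint torques, N m; "tool_pos": TCP position; "tool_rot": TCP orientation; "wrist_force": force on the tool from outside, world axes, zero at the start; "moment": the same for the moment, N m; "finger_gap": finger opening in m; "finger_force": force on a finger pad.
Only numpy, scipy, OpenCV 4.12 (cv2) and the standard library are available. Lean on these libraries where they do the work, as an engineer would, in place of code of your own. Each camera call takes 0.05 s, during which the arm holds its last target. There are 200 camera calls.

## Task

Lift the feed tray by its handle so that the three aluminium slugs tip onto the bar grate and the two small ones drop through into the box below, then let the tray back down. Pick the big disc off the grate and put it in the square wooden tray.

Things in the scene. Friction and masses are not known exactly. Their poses are not given: they have to be found in the camera images.
- screen: (Sizes in mm.) Fixed plywood box 180x182; origin centre of underside, z up, y the way slugs slide. On top 4 polished steel bars (6 thick) along y at x -51, -17, 17, 51: gaps 28. The grate slopes 0.28 rad down along y, bar tops 114 above bench at y -86, 89 at y 0, 64 at y 86; end stop at y 85, 82 high. Side walls flush with bars. Tray hinge line: along x at y -90, height 120.
- feed_tray (a joint): Tilt of the dark steel feed tray (rad): 0 level as found, grows as the handle end is lifted, stop at 0.75. Free hinge, 0.35 kg; sinks back by itself if let go. Sizes in mm: chute 66 wide inside, walls 28 high, end wall 142 from hinge, open to the grate; smooth floor 124 above bench. Slugs slide off at about 0.3 to 0.5; tip to about 0.7 to clear it.
- handle (a point): Middle of the tray's round steel handle bar, 12 mm thick, 84 mm long along the screen's x. Level: 190 mm from the hinge line in -y, 20 mm above it (140 mm above bench), 46 mm beyond the end wall. Swings up and towards the grate about the hinge; the bar can turn between gripping fingers. This frame turns with the tray.
- disc: Oversize slug: plain aluminium disc, 56 mm diameter, 22 mm thick, 145 g, 6 mm hole in the middle. Origin at its centre, z along its axis. Starts lying flat in the feed tray, behind the small ones; too big for the gaps, it slides down the grate, mostly to the end stop, and lies tilted with the bars.
- plug_a: Small aluminium slug, 20 mm diameter, 16 mm tall, 13 g. Origin at its centre, z along its axis. Starts standing in the feed tray nearest the grate.
- plug_b: A second small slug, the same as plug_a, standing between plug_a and the disc.
- offcut_tray: Square open tray of dark wood, 130 x 130 mm outside, 40 mm high, walls and floor 6 mm, fixed, empty. Origin: centre of its underside, z up. A round steel dish of similar size stands near it and is not the place.
There are look-alikes about, which are no part of the job. What is shaped like the disc but orange or yellow is not meant. What is shaped like the plug_b but red is not meant.

How it is judged:
On the way, in this order (a step that is already met when the one before it is completed fails the run):
1. the feed tray is lifted past 0.12 rad with the disc still in it (value of joint feed_tray above 0.12 rad and y of disc in the frame of screen below -0.09 m).
2. the disc lies on the grate and both small slugs have dropped through into the box (x of disc in the frame of screen between -0.08 and 0.08 m and y of disc in the frame of screen between -0.05 and 0.08 m and z of disc in the frame of screen between 0.06 and 0.13 m and x of plug_a in the frame of screen between -0.085 and 0.085 m and y of plug_a in the frame of screen between -0.087 and 0.087 m and z of plug_a in the frame of screen between 0 and 0.045 m and x of plug_b in the frame of screen between -0.085 and 0.085 m and y of plug_b in the frame of screen between -0.087 and 0.087 m and z of plug_b in the frame of screen between 0 and 0.045 m and linear speed of disc below 0.03 m/s and contact force between the fingers and disc below 0.1 N), for 0.2 s.
At the end, for the whole second after the job is handed in: The disc rests inside the square wooden tray (centre within 55 mm of the tray's centre, below 42 mm, still), both small slugs are in the box under the grate, and the feed tray is back down (below 0.1 rad) (horizontal distance between disc and offcut_tray below 0.055 m and z of disc in the frame of offcut_tray below 0.042 m and linear speed of disc below 0.02 m/s and value of joint feed_tray below 0.1 rad and x of plug_a in the frame of screen between -0.085 and 0.085 m and y of plug_a in the frame of screen between -0.087 and 0.087 m and z of plug_a in the frame of screen between 0 and 0.045 m and x of plug_b in the frame of screen between -0.085 and 0.085 m and y of plug_b in the frame of screen between -0.087 and 0.087 m and z of plug_b in the frame of screen between 0 and 0.045 m); the robot touches nothing.
It also fails if it takes over 61 s, if anything falls off the work surface, if the arm or the gripper's body presses on something with over 40 N, if the wrist force passes 120 N, or if a joint passes its speed limit or range.

## Working session

There is one attempt and no reset: what is moved stays moved. The work goes in short steps, Python scripts to look and compute and a tool call to move; the robot and the scene stay as the last step left them, time stands still between calls to the robot, and variables do not carry over. Pictures are saved under pics/ and viewed, at most 10 in all, crops included, and the job is handed in when it is done.

Besides the shell and the picture viewer there is one more tool, called after "Call:" as name(argument=value, ...), one argument or row to a line, values as JSON. step_arm: Moves the arm, as the interface text tells. Its arguments: {"type":"object","properties":{"increments":{"type":"array","items":{"type":"object","properties":{"x":{"type":"number"},"y":{"type":"number"},"z":{"type":"number"},"yaw":{"type":"number"},"jaw":{"type":"number"}}}},"squeeze":{"type":"number"}},"required":["increments"]}

```bash
mkdir -p pics; ls
cat > h.py <<'E'
from station import manip
import numpy as np, cv2
def cap(n):
    p,d=manip.grab_frame(n); c=manip.camera_info(n); np.savez(f'/tmp/{n}.npz',p=p,d=d); return p,d,c
def w(c,d,u,v):
    z=d[v,u]; X=np.array([(u-c['cx'])*z/c['fx'],(v-c['cy'])*z/c['fy'],z])
    return np.array(c['R']).T@(X-np.array(c['t']))
def cloud(c,d):
    v,u=np.mgrid[:384,:512]; X=np.stack([(u-c['cx'])*d/c['fx'],(v-c['cy'])*d/c['fy'],d],-1)
    return (X-np.array(c['t']))@np.array(c['R'])
def proj(c,X):
    q=np.array(c['R'])@X+np.array(c['t']); return q[0]/q[2]*c['fx']+c['cx'],q[1]/q[2]*c['fy']+c['cy']
E
python3 - <<'E'
from h import *
for n in('scene','top'):
    p,d,c=cap(n); cv2.imwrite(f'pics/{n}0.png',cv2.resize(p,(800,600))); print(c)
s=manip.read_state();print(s)
E
```

```text
pics
{'fx': 486.549902525061, 'fy': 486.549902525061, 'cx': 260.3174225395746, 'cy': 201.93530562095197, 'R': array([[ 0.77265389,  0.63470142, -0.01265204],
       [ 0.34503076, -0.4365857 , -0.83087105],
       [-0.53287874,  0.63761041, -0.55632115]]), 't': array([-0.4136184 , -0.04551694,  1.28070447])}
{'fx': 392.00501324377984, 'fy': 392.00501324377984, 'cx': 251.34486260991048, 'cy': 187.7464396051771, 'R': array([[ 0.01454822, -0.99989187, -0.00214501],
       [-0.9990498 , -0.01444776, -0.0411188 ],
       [ 0.04108336,  0.00274117, -0.99915196]]), 't': array([0.04483639, 0.4800916 , 0.89931824])}
{'time_s': 0.1, 'joint_pos': array([-1.41709285e+00,  1.59017055e-01,  1.59814371e+00,  8.51073343e-06,
        1.38620510e+00, -2.10085223e-01]), 'dq': array([-0.00018322, -0.00155921, -0.00652254, -0.00048142, -0.00053586,
        0.00069949]), 'joint_efforts': array([-5.40949095e-04, -3.96990108e+01, -3.32339323e+01, -1.55924313e-04,
        4.15751652e-03, -6.36612256e-06]), 'tool_pos': array([ 0.20454381, -0.537112  ,  0.40377893]), 'tool_rot': array([-3.08802253e+00, -5.67969093e-01, -9.15935663e-05]), 'wrist_force': array([-0.36820832,  0.70199021,  0.94869032]), 'moment': array([-0.01119221, -0.0165624 ,  0.03059146]), 'finger_force': 0.0, 'finger_gap': 0.08540557411248245}
```

View pics/scene0.png

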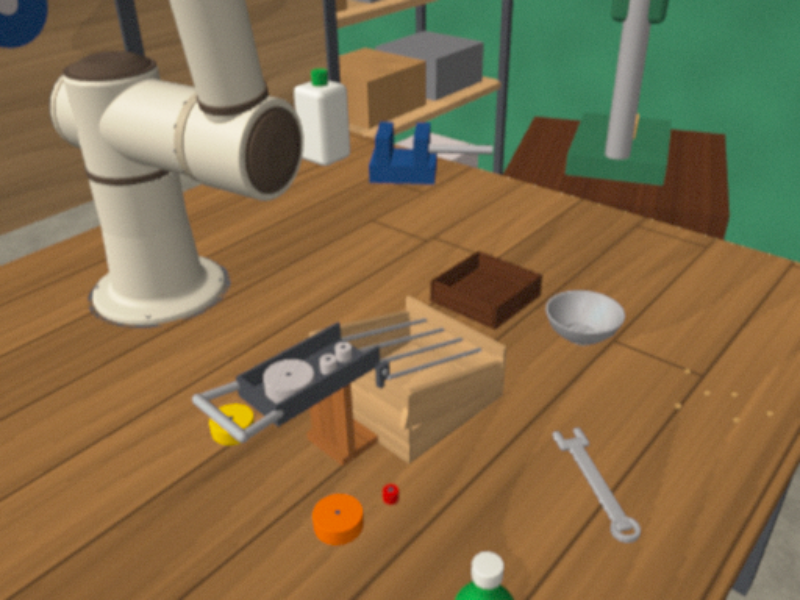

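View pics/top0.png

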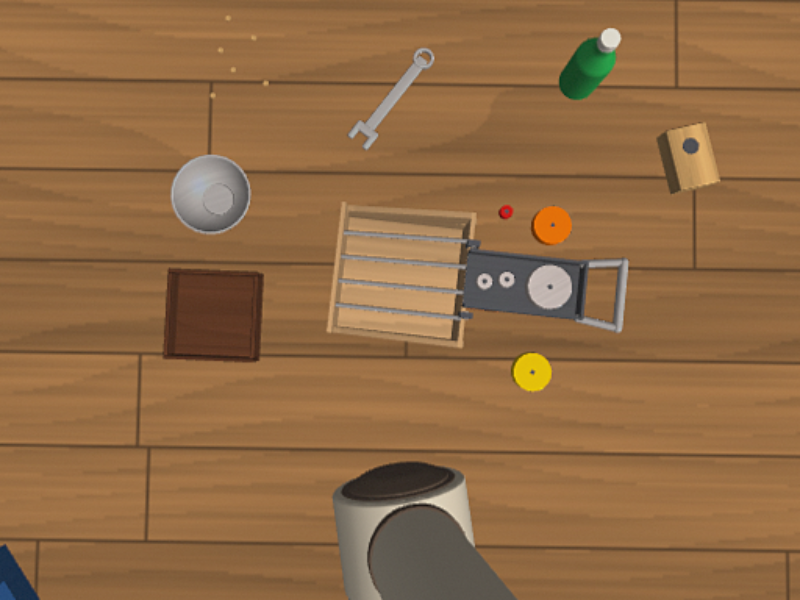

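The scene view shows the feed tray with its handle (about 220,417) and the disc (289,377). The square wooden tray is at (487,288) and the steel dish at (585,318). In the top view the handle is at (622,295), the disc at (550,287), the plugs at (484,281) and (507,279), and the wooden tray at (214,315). The grey disc in the feed tray is the one meant. The orange (552,225) and yellow (532,372) discs and the red slug (506,212) are look-alikes.

Run:
```python
from h import *
z=np.load('/tmp/top.npz');p,d=z['p'],z['d'];c=manip.camera_info('top')
a=cv2.resize(p[115:235,200:420],(800,436),interpolation=cv2.INTER_CUBIC)
z2=np.load('/tmp/scene.npz');b=cv2.resize(z2['p'][180:300,110:330],(800,436),interpolation=cv2.INTER_CUBIC)
cv2.imwrite('pics/crop0.png',cv2.resize(np.vstack([a,b]),(550,600)))
P=cloud(c,d); Q=cloud(manip.camera_info('scene'),z2['d'])
def box(P,lo,hi):
    m=np.all((P>lo)&(P<hi),-1)&(P[...,2]>-1);return P[m]
# handle region in top
print('handle px',[w(c,d,u,v).round(4) for u,v in((398,180),(398,189),(397,198))])
print('disc',w(c,d,352,189).round(4),'tray floor',w(c,d,137,202).round(4))
print('plugs',w(c,d,310,180),w(c,d,325,179))
# points high near handle in both views
h=w(c,d,398,189)
for n,A in(('top',P),('scene',Q)):
    B=box(A,[h[0]-.06,h[1]-.02,.10],[h[0]+.06,h[1]+.02,.17]);print(n,len(B),B.mean(0),B.min(0),B.max(0))
# tray walls
t=w(c,d,137,202)
for n,A in(('top',P),('scene',Q)):
    B=box(A,[t[0]-.1,t[1]-.1,.032],[t[0]+.1,t[1]+.1,.048]);r=cv2.minAreaRect(B[:,:2].astype('f4'));print(n,len(B),r,B[:,2].max())
```

```text
handle px [array([ 0.4933, -0.2376,  0.1459]), array([ 0.4754, -0.237 ,  0.1475]), array([ 0.4577, -0.2346,  0.1486])]
disc [ 0.4742 -0.1468  0.1466] tray floor [0.4425 0.3179 0.0045]
plugs [ 0.49110727 -0.06486953  0.14055948] [ 0.49339738 -0.09428197  0.14251825]
top 368 [ 0.47897266 -0.23289487  0.1458206 ] [ 0.43014249 -0.24429006  0.13833593] [ 0.52339198 -0.2169835   0.15082126]
scene 426 [ 0.48544308 -0.23602418  0.14438412] [ 0.4331639  -0.24725444  0.13683217] [ 0.52708012 -0.21720886  0.14852949]
top 726 ((0.444291353225708, 0.31282076239585876), (0.1312481015920639, 0.1297895610332489), 88.48191833496094) 0.046671314220421034
scene 638 ((0.44468796253204346, 0.3122909963130951), (0.13567622005939484, 0.1330963671207428), 87.86441802978516) 0.04496078195534331
```

View pics/crop0.png

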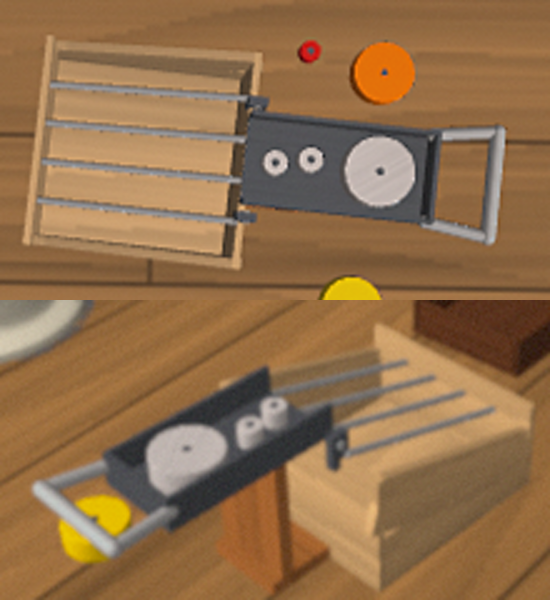

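```bash
cat >> h.py <<'E'
def ray(c,u,v,z):
    R=np.array(c['R']);C=-R.T@np.array(c['t']);r=R.T@np.array([(u-c['cx'])/c['fx'],(v-c['cy'])/c['fy'],1]);return C+r*(z-C[2])/r[2]
E
python3 - <<'E'
from h import *
c=manip.camera_info('top')
b=[ray(c,220.8,149.4,.064),ray(c,298.8,154.6,.112),ray(c,216,195.4,.064),ray(c,296,202.2,.112)]
ang=lambda a,b:np.degrees(np.arctan2(*(b-a)[[1,0]]))
print(np.round(b,4),ang(b[1],b[0]),ang(b[3],b[2]), ang(b[2],b[0])+90,ang(b[3],b[1])+90)
for n in('top','scene'):
    P=cloud(manip.camera_info(n),np.load(f'/tmp/{n}.npz')['d'])
    m=np.all((P>[.43,-.255,.136])&(P<[.53,-.226,.155]),-1);B=P[m]
    o=cv2.fitLine(B[:,:2].astype('f4'),cv2.DIST_HUBER,0,.01,.01).ravel();print(n,o,np.degrees(np.arctan2(o[1],o[0])),B.min(0),B.max(0),np.median(B,0))
h=[ray(c,400.8,167,.143),ray(c,396.4,210.2,.143)];print(np.round(h,4),ang(h[1],h[0])+90, np.mean(h,0))
E
```

```text
[[ 0.5603  0.1198  0.064 ]
 [ 0.5451 -0.0455  0.112 ]
 [ 0.4594  0.1284  0.064 ]
 [ 0.4468 -0.0407  0.112 ]] 84.7667587790143 85.75229295711418 85.08577487031793 87.19837142768813
top [ 0.998043   -0.06253088  0.47948298 -0.23462813] -3.5850945 [ 0.43014249 -0.24429006  0.13833593] [ 0.52324547 -0.22607043  0.15082126] [ 0.47944602 -0.23444504  0.14616423]
scene [ 0.9975953  -0.06930796  0.48577178 -0.23982581] -3.9742396 [ 0.4331639  -0.24725444  0.13803288] [ 0.52708012 -0.2260764   0.14852949] [ 0.48864155 -0.23884956  0.14533651]
[[ 0.5194 -0.2442  0.143 ]
 [ 0.4337 -0.2354  0.143 ]] 84.15308448047261 [ 0.47653747 -0.23983418  0.143     ]
```

Call:
step_arm(
  increments=[
    {"yaw": 0.146, "jaw": 5},
    {"yaw": 0.146, "jaw": 5},
    {"yaw": 0.145, "jaw": 5},
    {"x": 5, "y": -6.2, "jaw": 5, "z": 0},
    {"x": 3.5, "y": -4.5},
    {"x": 3.5, "y": -4.5},
    {"x": 3.5, "y": -4.5},
    {"x": 3.5, "y": -4.5},
  ],
)

```text
schema error: expected keys x, y, z, yaw, jaw
```

Call:
step_arm(
  increments=[
    {"x": 3.5, "y": -4.5},
    {"x": 2, "y": -3},
    {"z": 3},
    {},
  ],
)

```text
schema error: expected keys x, y, z, yaw, jaw
```

Call:
step_arm(
  increments=[
    {"x": 0, "y": 0, "z": 0, "yaw": 0.146, "jaw": 5},
    {"x": 0, "y": 0, "z": 0, "yaw": 0.146, "jaw": 5},
    {"x": 0, "y": 0, "z": 0, "yaw": 0.145, "jaw": 5},
    {"x": 3.5, "y": -4.5, "z": 0, "yaw": 0, "jaw": 5},
    {"x": 3.5, "y": -4.5, "z": 0, "yaw": 0, "jaw": 5},
    {"x": 3.5, "y": -4.5, "z": 0, "yaw": 0, "jaw": 5},
    {"x": 3.5, "y": -4.5, "z": 0, "yaw": 0, "jaw": 5},
    {"x": 3.5, "y": -4.5, "z": 0, "yaw": 0, "jaw": 5},
  ],
)

```text
time_s: 1.1
tool_pos: [0.3965, -0.3241, 0.4044]
tool_rot: [-3.139, 0.115, 0.0]
wrist_force: [0.2, -0.6, -0.1]
finger_gap: 0.0496
finger_force: 0.0
```

Call:
step_arm(
  increments=[
    {"x": 3.5, "y": -4.5, "z": 0, "yaw": 0, "jaw": 5},
    {"x": 2, "y": -2.5, "z": 0, "yaw": 0, "jaw": 5},
    {"x": 1, "y": -1.5, "z": 0, "yaw": 0, "jaw": 5},
    {"x": 0.5, "y": -0.5, "z": 3, "yaw": 0, "jaw": 5},
    {"x": 0, "y": 0, "z": 0, "yaw": 0, "jaw": 5},
  ],
)

```text
time_s: 1.72
tool_pos: [0.4712, -0.2407, 0.3721]
tool_rot: [-3.136, 0.115, 0.008]
wrist_force: [-0.3, 0.4, -0.9]
finger_gap: 0.0499
finger_force: 0.0
```

```bash
cat >> h.py <<'E'
def st():
    s=manip.read_state(); from scipy.spatial.transform import Rotation as Ro
    M=Ro.from_rotvec(s['tool_rot']).as_matrix(); print(s['time_s'],s['tool_pos'].round(4),'yang',np.degrees(np.arctan2(M[1,1],M[0,1])).round(2),s['wrist_force'].round(1),round(s['finger_gap'],4),s['finger_force'],s['joint_pos'].round(2)); return s,M
def to(g,M,s):  # needed tool-axes shift in cm to bring TCP to g
    print('shift',(M.T@(np.array(g)-s['tool_pos'])*100).round(2))
E
python3 - <<'E'
from h import *
s,M=st(); to([.480,-.237,.295],M,s)
p,d,c=cap('scene'); a=cv2.resize(p[150:310,80:290],(788,600),interpolation=cv2.INTER_CUBIC); cv2.imwrite('pics/g1.png',a)
E
```

```text
1.725 [ 0.4712 -0.2407  0.3721] yang -94.19 [-0.3  0.4 -0.9] 0.0499 0.0 [-0.7   0.07  1.76 -0.    1.32  0.94]
shift [ 0.89 -0.41  7.71]
```

View pics/g1.png

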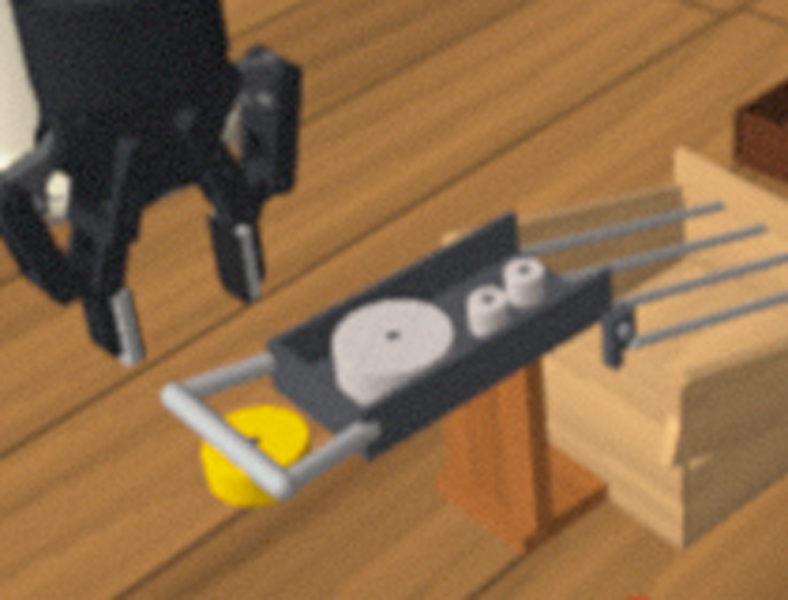

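The gripper hangs above and behind the handle. Its fingers (125,340 and 245,280) stand either side of the bar line (225,440), with the disc still lying at (393,345). Next I go down and close.

Call:
step_arm(
  increments=[
    {"x": 0.9, "y": -0.4, "z": 0, "yaw": 0, "jaw": 4},
    {"x": 0, "y": 0, "z": 3, "yaw": 0, "jaw": 4},
    {"x": 0, "y": 0, "z": 3, "yaw": 0, "jaw": 4},
    {"x": 0, "y": 0, "z": 1.7, "yaw": 0, "jaw": 4},
    {"x": 0, "y": 0, "z": 0, "yaw": 0, "jaw": 4},
    {"x": 0, "y": 0, "z": 0, "yaw": 0, "jaw": 1},
    {"x": 0, "y": 0, "z": 0, "yaw": 0, "jaw": 0.5},
    {"x": 0, "y": 0, "z": 0, "yaw": 0, "jaw": 0.5},
  ],
  squeeze=30,
)

```text
time_s: 2.78
tool_pos: [0.4819, -0.237, 0.2994]
tool_rot: [-3.137, 0.116, -0.004]
wrist_force: [0.8, 5.8, 4.6]
finger_gap: 0.0107
finger_force: 29.4
```

Call:
step_arm(
  increments=[
    {"x": 0, "y": 0, "z": 0, "yaw": 0, "jaw": 0.5},
    {"x": 0, "y": 0, "z": 0, "yaw": 0, "jaw": 0.5},
  ],
)

```text
time_s: 3.02
tool_pos: [0.4819, -0.237, 0.2993]
tool_rot: [-3.138, 0.116, -0.004]
wrist_force: [-0.4, 6.2, 4.1]
finger_gap: 0.0107
finger_force: 29.4
```

Run:
```python
from h import *
s,M=st()
R=.19105
p0=None
for t in (.05,.1,.15,.2,.25,.3,.35,.4,.45,.5,.55,.6,.65,.7,.72):
    a=.1049+t; q=np.array([190-R*1e3*np.cos(a),R*1e3*np.sin(a)-20]); print(t,q.round(1))
```

```text
3.025 [ 0.4819 -0.237   0.2993] yang -94.22 [-0.4  6.2  4.1] 0.0107 29.379665851593018 [-0.68  0.17  1.81  0.    1.17  0.96]
0.05 [1.2 9.5]
0.1 [ 2.9 18.9]
0.15 [ 5.1 28.2]
0.2 [ 7.8 37.4]
0.25 [10.9 46.4]
0.3 [14.4 55.3]
0.35 [18.4 63.9]
0.4 [22.8 72.4]
0.45 [27.6 80.7]
0.5 [32.9 88.6]
0.55 [38.5 96.4]
0.6 [ 44.5 103.8]
0.65 [ 50.9 110.9]
0.7 [ 57.6 117.7]
0.72 [ 60.3 120.3]
```

Call:
step_arm(
  increments=[
    {"x": 0, "y": -0.12, "z": -0.95, "yaw": 0, "jaw": 0.5},
    {"x": 0, "y": -0.17, "z": -0.94, "yaw": 0, "jaw": 0.5},
    {"x": 0, "y": -0.22, "z": -0.93, "yaw": 0, "jaw": 0.5},
    {"x": 0, "y": -0.27, "z": -0.92, "yaw": 0, "jaw": 0.5},
    {"x": 0, "y": 0, "z": 0, "yaw": 0, "jaw": 0.5},
  ],
)

```text
time_s: 3.65
tool_pos: [0.4824, -0.2295, 0.3362]
tool_rot: [-3.139, 0.115, -0.005]
wrist_force: [5.2, 3.3, -4.8]
finger_gap: 0.0108
finger_force: 29.3
```

Run:
```python
from h import *
st(); p,d,c=cap('scene'); a=p[130:290,110:330]
q,d2,c2=cap('top'); b=q[115:235,200:420]
cv2.imwrite('pics/l1.png',cv2.resize(np.vstack([a,b]),(470,598),interpolation=cv2.INTER_CUBIC))
```

```text
3.65 [ 0.4824 -0.2295  0.3362] yang -94.19 [ 5.2  3.3 -4.8] 0.0108 29.302218854427338 [-0.67  0.12  1.78  0.    1.24  0.97]
```

View pics/l1.png

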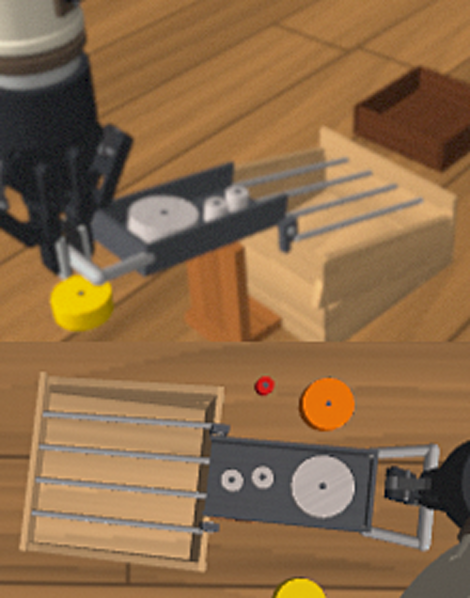

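The tray has tilted by about 0.2 rad, with the bar held between the fingers. The disc (163,215) and both plugs (215,205 and 237,195) are still in the tray. I keep lifting.

Call:
step_arm(
  increments=[
    {"x": 0, "y": -0.31, "z": -0.9, "yaw": 0, "jaw": 0.5},
    {"x": 0, "y": -0.35, "z": -0.89, "yaw": 0, "jaw": 0.5},
    {"x": 0, "y": -0.2, "z": -0.43, "yaw": 0, "jaw": 0.5},
    {"x": 0, "y": -0.2, "z": -0.43, "yaw": 0, "jaw": 0.5},
    {"x": 0, "y": -0.22, "z": -0.43, "yaw": 0, "jaw": 0.5},
    {"x": 0, "y": -0.22, "z": -0.42, "yaw": 0, "jaw": 0.5},
    {"x": 0, "y": 0, "z": 0, "yaw": 0, "jaw": 0.5},
    {"x": 0, "y": 0, "z": 0, "yaw": 0, "jaw": 0.5},
  ],
)

```text
time_s: 4.75
tool_pos: [0.4836, -0.2153, 0.3709]
tool_rot: [3.138, -0.116, 0.006]
wrist_force: [5.5, 0.5, -3.0]
finger_gap: 0.0107
finger_force: 29.2
```

Call:
step_arm(
  increments=[
    {"x": 0, "y": -0.24, "z": -0.42, "yaw": 0, "jaw": 0.5},
    {"x": 0, "y": -0.24, "z": -0.41, "yaw": 0, "jaw": 0.5},
    {"x": 0, "y": -0.26, "z": -0.4, "yaw": 0, "jaw": 0.5},
    {"x": 0, "y": -0.27, "z": -0.39, "yaw": 0, "jaw": 0.5},
    {"x": 0, "y": -0.28, "z": -0.39, "yaw": 0, "jaw": 0.5},
    {"x": 0, "y": -0.28, "z": -0.39, "yaw": 0, "jaw": 0.5},
    {"x": 0, "y": 0, "z": 0, "yaw": 0, "jaw": 0.5},
    {"x": 0, "y": 0, "z": 0, "yaw": 0, "jaw": 0.5},
  ],
)

```text
time_s: 5.75
tool_pos: [0.4848, -0.2001, 0.3956]
tool_rot: [3.136, -0.116, 0.008]
wrist_force: [5.2, -1.1, -2.3]
finger_gap: 0.0106
finger_force: 29.3
```

Call:
step_arm(
  increments=[
    {"x": 0, "y": -0.6, "z": -0.74, "yaw": 0, "jaw": 0.5},
    {"x": 0, "y": -0.64, "z": -0.71, "yaw": 0, "jaw": 0.5},
    {"x": 0, "y": -0.67, "z": -0.68, "yaw": 0, "jaw": 0.5},
    {"x": 0, "y": -0.13, "z": -0.13, "yaw": 0, "jaw": 0.5},
    {"x": 0, "y": 0, "z": 0, "yaw": 0, "jaw": 0.5},
    {"x": 0, "y": 0, "z": 0, "yaw": 0, "jaw": 0.5},
    {"x": 0, "y": 0, "z": 0, "yaw": 0, "jaw": 0.5},
  ],
)

```text
time_s: 6.62
tool_pos: [0.4865, -0.1802, 0.419]
tool_rot: [3.134, -0.116, 0.011]
wrist_force: [6.1, -3.7, 0.4]
finger_gap: 0.0108
finger_force: 29.5
```

Run:
```python
from h import *
st(); p,d,c=cap('scene'); a=p[130:290,110:330]
q,d2,c2=cap('top'); b=q[115:235,200:420]
cv2.imwrite('pics/l2.png',cv2.resize(np.vstack([a,b]),(470,598),interpolation=cv2.INTER_CUBIC))
```

```text
6.625 [ 0.4865 -0.1802  0.419 ] yang -94.24 [ 6.1 -3.7  0.4] 0.0108 29.481260776519775 [-0.59 -0.    1.74 -0.    1.4   1.06]
```

View pics/l2.png

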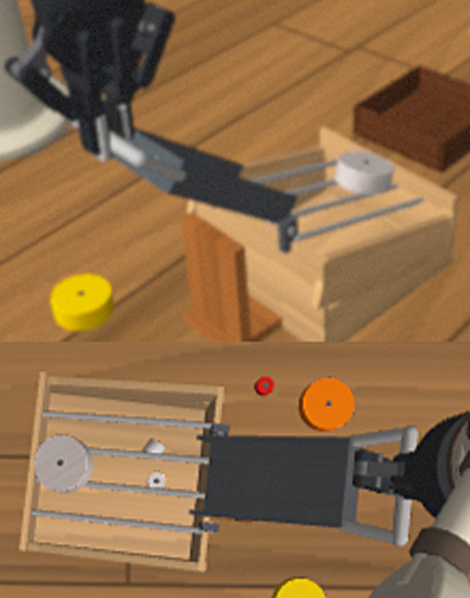

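The disc rests on the grate against the end stop (top view 61,463). The plugs are at (153,447) and (156,481), seemingly inside the box, and the feed tray is empty. I check the heights and locate the disc.

Run:
```python
from h import *
f=220/470
T=np.load('/tmp/top.npz');d=T['d'];c=manip.camera_info('top')
def px(x,y): return int(round(200+x*f)),int(round(115+(y-342.0*598/598)*f))
for x,y in((153,447),(156,481),(61,463),(45,463),(78,463)): print(px(x,y),w(c,d,*px(x,y)).round(4))
for n in('top','scene'):
    c=manip.camera_info(n);P=cloud(c,np.load(f'/tmp/{n}.npz')['d'])
    D=np.array([.507,.10,.09])
    m=np.all((P>[.46,.05,.085])&(P<[.56,.135,.115]),-1);B=P[m]
    (x,y),r=cv2.minEnclosingCircle(B[:,:2].astype('f4'));print(n,len(B),x,y,r,B.mean(0),B.min(0),B.max(0))
```

```text
(272, 164) [0.5336 0.0054 0.0271]
(273, 180) [0.4972 0.0026 0.0253]
(229, 172) [0.5081 0.0989 0.0989]
(221, 172) [0.5084 0.1162 0.092 ]
(237, 172) [0.5081 0.082  0.1017]
top 629 0.510377824306488 0.09216377139091492 0.061918824911117554 [0.50953752 0.09781669 0.09523572] [0.46393833 0.05033809 0.08505319] [0.5589723  0.13354131 0.10613273]
scene 408 0.5166985392570496 0.09004557132720947 0.05695901811122894 [0.51435302 0.08959292 0.09399175] [0.47516448 0.05097979 0.08502221] [0.55823258 0.13191338 0.103912  ]
```

Call:
step_arm(
  increments=[
    {"x": 0, "y": 0.8, "z": 0.81, "yaw": 0, "jaw": 0.5},
    {"x": 0, "y": 0.64, "z": 0.71, "yaw": 0, "jaw": 0.5},
    {"x": 0, "y": 0.6, "z": 0.74, "yaw": 0, "jaw": 0.5},
    {"x": 0, "y": 0.56, "z": 0.78, "yaw": 0, "jaw": 0.5},
    {"x": 0, "y": 0.53, "z": 0.79, "yaw": 0, "jaw": 0.5},
    {"x": 0, "y": 0.48, "z": 0.83, "yaw": 0, "jaw": 0.5},
    {"x": 0, "y": 0.44, "z": 0.85, "yaw": 0, "jaw": 0.5},
    {"x": 0, "y": 0.4, "z": 0.86, "yaw": 0, "jaw": 0.5},
  ],
)

```text
time_s: 7.72
tool_pos: [0.4826, -0.2239, 0.3531]
tool_rot: [3.139, -0.116, 0.004]
wrist_force: [5.1, 0.7, -0.7]
finger_gap: 0.0109
finger_force: 30.2
```

Call:
step_arm(
  increments=[
    {"x": 0, "y": 0.35, "z": 0.89, "yaw": 0, "jaw": 0.5},
    {"x": 0, "y": 0.31, "z": 0.9, "yaw": 0, "jaw": 0.5},
    {"x": 0, "y": 0.27, "z": 0.92, "yaw": 0, "jaw": 0.5},
    {"x": 0, "y": 0.22, "z": 0.93, "yaw": 0, "jaw": 0.5},
    {"x": 0, "y": 0.17, "z": 0.94, "yaw": 0, "jaw": 0.5},
    {"x": 0, "y": 0.12, "z": 0.8, "yaw": 0, "jaw": 0.5},
    {"x": 0, "y": 0, "z": 0, "yaw": 0, "jaw": 0.5},
    {"x": 0, "y": 0, "z": 0, "yaw": 0, "jaw": 0.5},
  ],
)

```text
time_s: 8.72
tool_pos: [0.482, -0.2371, 0.3021]
tool_rot: [-3.137, 0.115, -0.003]
wrist_force: [-1.1, 12.0, 18.7]
finger_gap: 0.0108
finger_force: 32.0
```

Call:
step_arm(
  increments=[
    {"x": 0, "y": 0, "z": 0, "yaw": 0, "jaw": 2},
    {"x": 0, "y": 0, "z": 0, "yaw": 0, "jaw": 3.5},
    {"x": 0, "y": 0, "z": 0, "yaw": 0, "jaw": 3.5},
    {"x": 0, "y": 0, "z": -2, "yaw": 0, "jaw": 3.5},
    {"x": 0, "y": 0, "z": -4, "yaw": 0, "jaw": 3.5},
    {"x": 0, "y": 0, "z": -4, "yaw": 0, "jaw": 3.5},
    {"x": 0, "y": 0, "z": -2, "yaw": 0, "jaw": 3.5},
    {"x": 0, "y": 0, "z": 0, "yaw": 0, "jaw": 8.5},
  ],
)

```text
time_s: 9.72
tool_pos: [0.4815, -0.2382, 0.4207]
tool_rot: [3.137, -0.115, 0.004]
wrist_force: [-0.7, 0.4, -0.1]
finger_gap: 0.052
finger_force: 0.0
```

Run:
```python
from h import *
s,M=st(); f=220/470
ct=manip.camera_info('top');cs=manip.camera_info('scene')
ps=np.array([110+367*f,130+161*f]);pt=np.array([200+61*f,115+(463-342)*f])
K=lambda c:np.diag([c['fx'],c['fy'],1])@np.c_[c['R'],c['t']]+np.outer([c['cx'],c['cy'],0],np.r_[c['R'],[c['t']]].reshape(4,3)[2].tolist()+[c['t'][2]])
X=cv2.triangulatePoints(K(ct),K(cs),pt.reshape(2,1),ps.reshape(2,1)).ravel();X=X[:3]/X[3]
print('hole top',X,proj(ct,X),pt,proj(cs,X),ps)
p,d,c=cap('top');P=cloud(c,d)
m=np.all((P>[.43,-.255,.12])&(P<[.53,-.226,.17]),-1);print('handle z',np.median(P[m],0))
a=p[100:240,180:430]; q,d2,c2=cap('scene'); b=q[120:260,110:360]
cv2.imwrite('pics/r1.png',cv2.resize(np.vstack([a,b]),(535,600),interpolation=cv2.INTER_CUBIC))
```

```text
9.725 [ 0.4815 -0.2382  0.4207] yang -94.2 [-0.7  0.4 -0.1] 0.052 0.0 [-0.68  0.05  1.68 -0.    1.41  0.96]
hole top [0.51049955 0.10121412 0.09522668] (np.float64(228.00558943480553), np.float64(170.98159056709503)) [228.55319149 171.63829787] (np.float64(281.23294521331525), np.float64(205.4221182143315)) [281.78723404 205.36170213]
handle z [ 0.47546594 -0.23392484  0.14606814]
```

View pics/r1.png

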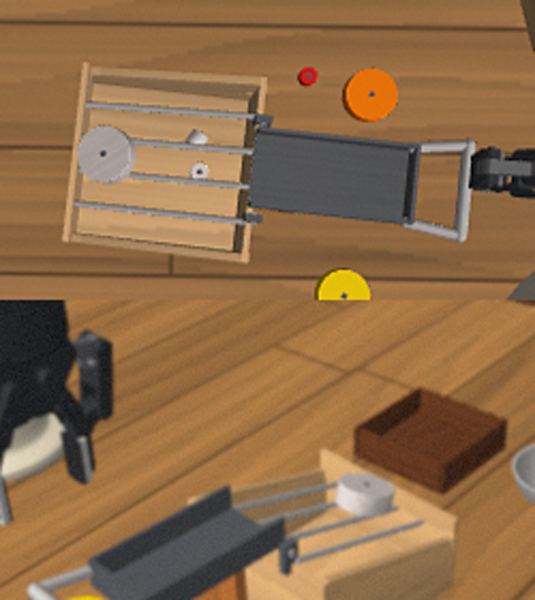

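The tray is level again and empty, and the disc lies at the end stop (105,154 in the top half). Next I turn the gripper by 90° and move over the disc.

Call:
step_arm(
  increments=[
    {"x": 0, "y": 0, "z": 0, "yaw": -0.175, "jaw": 8.5},
    {"x": 0, "y": 0, "z": 0, "yaw": -0.175, "jaw": 8.5},
    {"x": 0, "y": 0, "z": 0, "yaw": -0.175, "jaw": 8.5},
    {"x": 0, "y": 0, "z": 0, "yaw": -0.175, "jaw": 8.5},
    {"x": 0, "y": 0, "z": 0, "yaw": -0.175, "jaw": 8.5},
    {"x": 0, "y": 0, "z": 0, "yaw": -0.175, "jaw": 8.5},
    {"x": 0, "y": 0, "z": 0, "yaw": -0.175, "jaw": 8.5},
    {"x": 0, "y": 0, "z": 0, "yaw": -0.175, "jaw": 8.5},
  ],
)

```text
time_s: 10.82
tool_pos: [0.4809, -0.2376, 0.4169]
tool_rot: [-2.467, -1.939, 0.002]
wrist_force: [0.1, 1.0, 0.6]
finger_gap: 0.085
finger_force: 0.0
```

Call:
step_arm(
  increments=[
    {"x": 0, "y": 0, "z": 0, "yaw": -0.171, "jaw": 8.5},
    {"x": 5.5, "y": 0, "z": 0, "yaw": 0, "jaw": 8.5},
    {"x": 5.5, "y": 0, "z": 0, "yaw": 0, "jaw": 8.5},
    {"x": 5.5, "y": 0, "z": 0, "yaw": 0, "jaw": 8.5},
    {"x": 5.5, "y": 0, "z": 0, "yaw": 0, "jaw": 8.5},
    {"x": 5.5, "y": 0, "z": 0, "yaw": 0, "jaw": 8.5},
    {"x": 5.5, "y": 0, "z": 0, "yaw": 0, "jaw": 8.5},
    {"x": 0.6, "y": 0.4, "z": 0, "yaw": 0, "jaw": 8.5},
  ],
)

```text
time_s: 11.82
tool_pos: [0.509, 0.0999, 0.4172]
tool_rot: [-2.294, -2.142, 0.003]
wrist_force: [-0.3, 0.6, -0.7]
finger_gap: 0.085
finger_force: 0.0
```

Call:
step_arm(
  increments=[
    {"x": 0, "y": 0, "z": 4.5, "yaw": 0, "jaw": 8.5},
    {"x": 0, "y": 0, "z": 4.5, "yaw": 0, "jaw": 8.5},
    {"x": 0, "y": 0, "z": 2, "yaw": 0, "jaw": 8.5},
    {"x": 0, "y": 0, "z": 0, "yaw": 0, "jaw": 8.5},
    {"x": 0, "y": 0, "z": 0, "yaw": 0, "jaw": 8.5},
  ],
)

```text
time_s: 12.45
tool_pos: [0.5101, 0.0964, 0.3098]
tool_rot: [2.301, 2.138, 0.001]
wrist_force: [0.3, -0.2, -0.3]
finger_gap: 0.085
finger_force: 0.0
```

Run:
```python
from h import *
s,M=st();to([.510,.097,.242],M,s)
p,d,c=cap('scene');q,d2,c2=cap('top')
a=cv2.resize(p[110:270,190:370],(560,498),interpolation=cv2.INTER_CUBIC);cv2.imwrite('pics/d1.png',a)
```

```text
12.45 [0.5101 0.0964 0.3098] yang -4.23 [ 0.3 -0.2 -0.3] 0.085 0.0 [-0.05  0.11  1.85 -0.    1.18  0.03]
shift [ 0.06 -0.02  6.78]
```

View pics/d1.png

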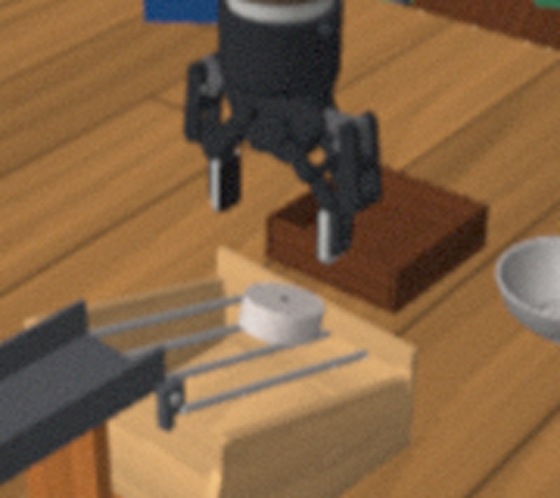

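The fingertips (225,205 and 330,258) straddle the disc (284,300), which lies right below them. I go down and grip.

Call:
step_arm(
  increments=[
    {"x": 0, "y": 0, "z": 3, "yaw": 0, "jaw": 8.5},
    {"x": 0, "y": 0, "z": 2.5, "yaw": 0, "jaw": 8.5},
    {"x": 0, "y": 0, "z": 1.2, "yaw": 0, "jaw": 8.5},
    {"x": 0, "y": 0, "z": 0, "yaw": 0, "jaw": 7},
    {"x": 0, "y": 0, "z": 0, "yaw": 0, "jaw": 6},
    {"x": 0, "y": 0, "z": 0, "yaw": 0, "jaw": 5},
    {"x": 0, "y": 0, "z": 0, "yaw": 0, "jaw": 5},
    {"x": 0, "y": 0, "z": 0, "yaw": 0, "jaw": 5},
  ],
  squeeze=40,
)

```text
time_s: 13.55
tool_pos: [0.5106, 0.097, 0.2439]
tool_rot: [2.299, 2.137, 0.004]
wrist_force: [-0.1, 0.3, 6.3]
finger_gap: 0.0547
finger_force: 42.2
```

Call:
step_arm(
  increments=[
    {"x": 0, "y": 0, "z": 0, "yaw": 0, "jaw": 5},
    {"x": 0, "y": 0, "z": 0, "yaw": 0, "jaw": 5},
  ],
)

```text
time_s: 13.8
tool_pos: [0.5106, 0.097, 0.2439]
tool_rot: [2.299, 2.137, 0.004]
wrist_force: [-0.1, -1.0, 5.4]
finger_gap: 0.0546
finger_force: 42.2
```

Call:
step_arm(
  increments=[
    {"x": 0, "y": 0, "z": -1.5, "yaw": 0, "jaw": 5},
    {"x": 0, "y": 0, "z": -3, "yaw": 0, "jaw": 5},
    {"x": 0, "y": 0, "z": -4, "yaw": 0, "jaw": 5},
    {"x": 2, "y": -0.8, "z": 0, "yaw": 0, "jaw": 5},
    {"x": 4, "y": -1.5, "z": 0, "yaw": 0, "jaw": 5},
    {"x": 4.5, "y": -1.8, "z": 0, "yaw": 0, "jaw": 5},
    {"x": 4.5, "y": -1.8, "z": 0, "yaw": 0, "jaw": 5},
    {"x": 4, "y": -1.5, "z": 0, "yaw": 0, "jaw": 5},
  ],
)

```text
time_s: 14.8
tool_pos: [0.4488, 0.2934, 0.3278]
tool_rot: [2.3, 2.139, 0.0]
wrist_force: [0.2, -0.5, -1.5]
finger_gap: 0.0547
finger_force: 42.8
```

Call:
step_arm(
  increments=[
    {"x": 2, "y": -0.8, "z": 0, "yaw": 0, "jaw": 5},
    {"x": 0, "y": 0, "z": 3, "yaw": 0, "jaw": 5},
    {"x": 0, "y": 0, "z": 0, "yaw": 0, "jaw": 5},
    {"x": 0, "y": 0, "z": 0, "yaw": 0, "jaw": 5},
  ],
)

```text
time_s: 15.3
tool_pos: [0.4435, 0.3123, 0.2982]
tool_rot: [2.301, 2.138, 0.001]
wrist_force: [0.4, 0.4, -1.2]
finger_gap: 0.0548
finger_force: 42.8
```

Run:
```python
from h import *
s,M=st();to([.4445,.3125,.193],M,s)
p,d,c=cap('scene')
a=cv2.resize(p[80:260,210:410],(600,540),interpolation=cv2.INTER_CUBIC);cv2.imwrite('pics/t1.png',a)
```

```text
15.3 [0.4435 0.3123 0.2982] yang -4.2 [ 0.4  0.4 -1.2] 0.0548 42.84874498844147 [ 0.39  0.18  1.79 -0.    1.17  0.46]
shift [ 0.02  0.09 10.52]
```

View pics/t1.png

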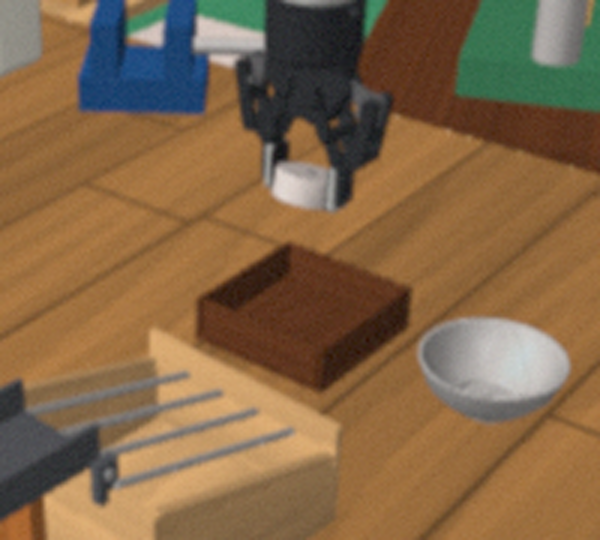

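The disc hangs in the gripper over the square tray (disc 303,185; tray 305,310), well clear of the dish. I lower it and release.

Call:
step_arm(
  increments=[
    {"x": 0, "y": 0.1, "z": 3.5, "yaw": 0, "jaw": 5},
    {"x": 0, "y": 0, "z": 3.5, "yaw": 0, "jaw": 5},
    {"x": 0, "y": 0, "z": 2.5, "yaw": 0, "jaw": 5},
    {"x": 0, "y": 0, "z": 1, "yaw": 0, "jaw": 5},
    {"x": 0, "y": 0, "z": 0.6, "yaw": 0, "jaw": 5},
    {"x": 0, "y": 0, "z": 0, "yaw": 0, "jaw": 5},
    {"x": 0, "y": 0, "z": 0, "yaw": 0, "jaw": 5},
  ],
)

```text
time_s: 16.23
tool_pos: [0.4448, 0.3126, 0.1873]
tool_rot: [2.301, 2.138, 0.003]
wrist_force: [-0.2, -0.1, -1.5]
finger_gap: 0.0548
finger_force: 42.9
```

Call:
step_arm(
  increments=[
    {"x": 0, "y": 0, "z": 0, "yaw": 0, "jaw": 6},
    {"x": 0, "y": 0, "z": 0, "yaw": 0, "jaw": 6.8},
    {"x": 0, "y": 0, "z": 0, "yaw": 0, "jaw": 6.8},
    {"x": 0, "y": 0, "z": -2, "yaw": 0, "jaw": 6.8},
    {"x": 0, "y": 0, "z": -4, "yaw": 0, "jaw": 6.8},
    {"x": 0, "y": 0, "z": -5, "yaw": 0, "jaw": 6.8},
    {"x": 0, "y": 0, "z": -5, "yaw": 0, "jaw": 6.8},
    {"x": 0, "y": 0, "z": 0, "yaw": 0, "jaw": 6.8},
  ],
)

```text
time_s: 17.23
tool_pos: [0.4457, 0.313, 0.3515]
tool_rot: [2.298, 2.137, 0.015]
wrist_force: [0.4, 0.2, -0.4]
finger_gap: 0.0683
finger_force: 0.0
```

Run:
```python
from h import *
s,M=st()
p,d,c=cap('scene')
P=cloud(c,d); m=np.all((P>[.385,.25,.018])&(P<[.505,.375,.036]),-1)&(p.min(-1)>110);print(m.sum(),P[m].mean(0),P[m].min(0),P[m].max(0))
a=cv2.resize(p[80:300,110:410],(800,587),interpolation=cv2.INTER_CUBIC);cv2.imwrite('pics/t2.png',a)
```

```text
17.225 [0.4457 0.313  0.3515] yang -4.18 [ 0.4  0.2 -0.4] 0.0683 0.0 [0.39 0.12 1.74 0.   1.26 0.46]
272 [0.44641855 0.3063745  0.02783225] [0.41398373 0.28290455 0.01800431] [0.47119806 0.33901571 0.03256693]
```

View pics/t2.png

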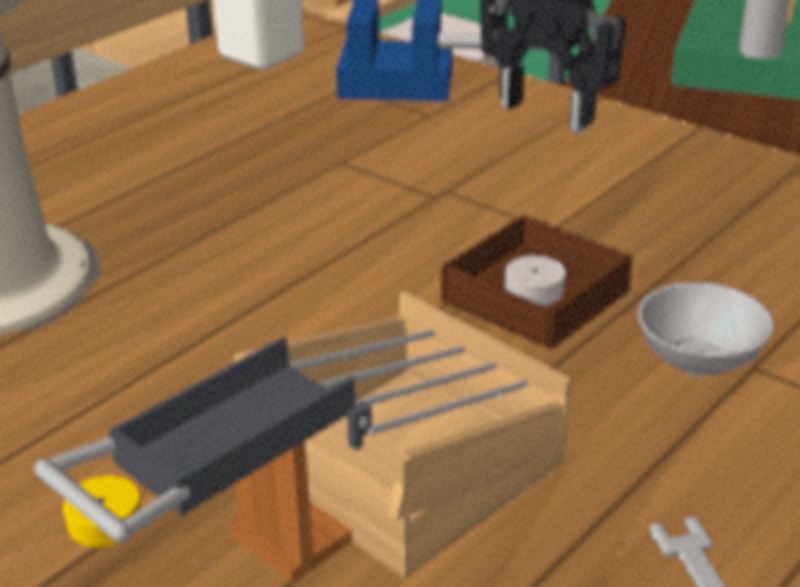

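The disc lies flat in the middle of the wooden tray (535,275), the feed tray is level and the gripper is clear. I hand the job in.

```bash
python3 -c "
from station import manip
print(manip.hand_in())"
```

```text
the job is handed in; nothing more can be done
None
```

I handed the job in at about 17 s: the disc lies flat in the square wooden tray, both small slugs dropped into the box, and the feed tray is back down; the hand-in call returned no verdict.

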